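# Lay the pinion arbors in the runway and shut its gate

### The job

Lay the two loose pinion arbors down in the two empty lanes of the wooden runway, one to a lane, flat and straight along the lane, with their steel pinions at the same side of the runway as that of the arbor already lying there; set them down, do not drop them. Then swing the brass gate over them until it is fully shut and let go. Leave the arbor already in the runway and the other things on the bench where they are.

Things in the scene. Friction and masses are not known exactly. Their poses are not given: they have to be found in the camera images.
- a_mid (a point): loose pinion arbor A, on the bench: 150 mm long, lying flat. 14 mm round steel shaft, bare from 41 mm behind its centre to 35 mm ahead; six-leaved STEEL PINION (32 mm thick and long) near its +x end, six-sided BRASS HUB (30 mm) near its -x end; does not roll; 0.3 kg. Point: half-way along, on the axis, 15 mm above what it lies on; x along the shaft to the pinion.
- b_mid (a point): loose pinion arbor B, same make and size as A; this point and its axes as for A
- a_pinion (a point): middle of A's steel pinion, on the axis, 51 mm from A's centre
- b_pinion (a point): middle of B's steel pinion, on the axis, 51 mm from B's centre
- ref_mid (a point): third pinion arbor of the same make, already lying in the runway's lane next to the gate's hinge (leave it); this point and its axes as for A
- ref_pinion (a point): middle of the third arbor's steel pinion
- runway_floor (a point): fixed wooden runway, 218 mm along x, 186 mm along y. Point: centre of its floor, 12 mm above the bench; z up. Three lanes along y, centred at x = -66, 0, +66 mm, each 62 x 166 mm, parted by ribs 6 mm high. Lips 6 mm above the floor at x = +-104 mm, walls 24 mm above it at y = +-88 mm. Lane +66 holds the third arbor, pinion at +y; lanes 0 and -66 are empty
- gate (a joint): brass gate: level bar 16 mm wide, underside 50 mm above the bench, clear above the arbors, on an upright hinge pin at x = +124 mm, y = 0 of the runway. Rad: 0 = shut at its stop (bar along the runway's x over the middle of the lanes, knob to -x); grows counter-clockwise from above, the knob swinging out past the -y side, up to 1.8. Starts open; stays where left; friction 0.06 N m
- gate_knob (a point): round upright dark wooden knob on the gate's free end, 209 mm from the hinge pin: 16 mm thick, from 56 to 90 mm above the bench; this point is on its axis 73 mm above the bench; x runs from knob to hinge
- fusee: bystander (leave alone): brass fusee cone (spirally stepped cone, 64 mm wide at its foot, 66 mm tall), standing on its wide end; origin under its centre
- click_spring: bystander (leave alone): blued steel click spring, an open C about 105 x 65 mm and 8 mm high, lying flat; origin under its centre
- dish: bystander (leave alone): round white enamelled iron dish, 116 mm across the rim, 28 mm high, with small brass bushings in it; origin under its centre
- handle: bystander (leave alone): turned walnut tool handle with a brass ferrule, 100 mm long along its x axis, 31 mm thick, lying; origin under its centre
- barrel: bystander (leave alone): round flanged brass spring barrel, 82 mm wide, 46 mm high with its steel stub, standing; origin under its centre
Mind the look-alikes: they are no part of the job. Leave any blue or green look-alike of the part that bears b_mid alone.

How it is judged:
On the way, in this order (a step that is already met when the one before it is completed fails the run):
1. both loose arbors lie let go in the empty lanes, pinions on the third arbor's side, the gate still open ((x of a_mid in the frame of runway_floor between -0.014 and 0.014 m or x of a_mid in the frame of runway_floor between -0.08 and -0.052 m) and y of a_mid in the frame of runway_floor between -0.014 and 0.014 m and z of a_mid in the frame of runway_floor between 0.011 and 0.0185 m and angle between the x axis of each of a_mid, b_mid and the y axis of runway_floor, either way round below 0.13 rad and y of each of a_pinion, b_pinion in the frame of runway_floor above 0.03 m and (x of b_mid in the frame of runway_floor between -0.014 and 0.014 m or x of b_mid in the frame of runway_floor between -0.08 and -0.052 m) and y of b_mid in the frame of runway_floor between -0.014 and 0.014 m and z of b_mid in the frame of runway_floor between 0.011 and 0.0185 m and contact force between the fingers and arbor_a below 0.05 N and contact force between the fingers and arbor_b below 0.05 N and value of joint gate above 0.3 rad), for 0.2 s.
2. the gate is shut (value of joint gate below 0.08 rad), for 0.2 s.
At the end, for the whole second after the job is handed in: Both loose arbors lie still and flat, one in each empty lane (centre within 14 mm of the lane's, 0.13 rad of its direction), pinions to the runway's +y side like the third arbor, which is still in its lane; the gate is within 0.08 rad of shut ((x of a_mid in the frame of runway_floor between -0.014 and 0.014 m or x of a_mid in the frame of runway_floor between -0.08 and -0.052 m) and y of a_mid in the frame of runway_floor between -0.014 and 0.014 m and z of a_mid in the frame of runway_floor between 0.011 and 0.0185 m and angle between the x axis of each of a_mid, b_mid and the y axis of runway_floor, either way round below 0.13 rad and y of each of a_pinion, b_pinion, ref_pinion in the frame of runway_floor above 0.03 m and (x of b_mid in the frame of runway_floor between -0.014 and 0.014 m or x of b_mid in the frame of runway_floor between -0.08 and -0.052 m) and y of b_mid in the frame of runway_floor between -0.014 and 0.014 m and z of b_mid in the frame of runway_floor between 0.011 and 0.0185 m and x of ref_mid in the frame of runway_floor between 0.05 and 0.082 m and z of ref_mid in the frame of runway_floor between 0.011 and 0.0185 m and linear speed of each of arbor_a, arbor_b below 0.02 m/s and value of joint gate below 0.08 rad); the robot touches nothing.
It fails at once if loose arbor A is dropped (out of the fingers more than about 30 mm above its resting height) (height (world z) of a_mid above 0.06 m and contact force between the fingers and arbor_a below 0.02 N).
It fails at once if loose arbor B is dropped (out of the fingers more than about 30 mm above its resting height) (height (world z) of b_mid above 0.06 m and contact force between the fingers and arbor_b below 0.02 N).
It fails at once if the arbor already in the runway is moved by more than 15 mm (distance of ref_mid from where it was at the start of the episode above 0.015 m).
It fails at once if another thing on the bench is moved by more than 30 mm (distance of any of fusee, click_spring, dish, handle, barrel from where it was at the start of the episode above 0.03 m).
It also fails if it takes over 70 s, if anything falls off the work surface, if the arm or the gripper's body presses on something with over 40 N, if the wrist force passes 120 N, or if a joint passes its speed limit or range.

### The arm

A 6-joint arm with a two-finger parallel gripper is mounted at the origin on the work surface. World frame = base frame: x ahead of the robot, y to its left, z up, the work surface at z = 0. Lengths are in m, angles in rad, forces in N, time in s.
With the tool pointing down it reaches from about 0.4 to 0.825 m from the base axis. Payload 7 kg.
Tool frame: the origin (TCP) lies on the centre line of the jaws, within the pads' length; the fingertips stand ahead of it and the grasp point (between the pads) lies 8 mm behind it (env.nose_length is the z of the fingertips in the tool frame, in m); z points along the fingers, x is the direction in which the jaws open and shut, and the axes are right-handed (so a half turn about z gives the same grasp; the last joint's range is limited). The gripper opens to 85 mm and grips with 20 to 120 N. Pads are 22 mm wide; open, the fingers measure 114 mm over their backs; the gripper's body (76 mm by 85 mm) begins 54 mm behind the grasp point. The pads swing forward as they close: fully open they stand 13 mm farther back than shut.
Start: joints at [1.46, 0.359, 0.012, 0, -1.224, -0.288], TCP at [0.262, 0.622, 0.206] pointing down, gripper open.
Joint ranges: [-3.07, 3.07], [-1.43, 2.12], [-1.02, 1.25], [-3.03, 1.67], [-3.05, -0], [-3.03, 3.03]. Speed limits (rad/s): [2.39, 2.39, 3.01, 3.14, 3.14, 3.14].

### API

Orientations are given as a unit quaternion [w, x, y, z].
In Python, from plant import env gives the robot as it stands. The module is installed in compiled form; this text tells all that it offers.
- The arm moves only by the tool send_rows, never from a script. Its argument "plan" is a list of rows, each an object of numbers: "tx", "ty", "tz": the shift along the world's x, y, z in m; "roll": the turn about the world's z in degrees. In form: [{"tx": .., "ty": .., "tz": .., "roll": ..}, ...]. A call has exactly 8 rows; each row is the pose to reach, as a shift and turn from the pose measured when the call began; what a row does not reach only later rows make up. A row lasts 1/10 s, in which the tool goes at most 50 mm and 8.59 degrees, less where a joint would pass 70% of its speed; a pose out of reach is approached as far as the arm can. A call with a gripper value outside its range is refused whole. "fingers" is the opening, from -1 (shut) to 1 (fully open), so that 0 is half open, set as the call begins (left out, the last holds). The fingers move at their own pace and stop on an object; "squeeze" is the grip in N (left out, the last holds). Time passes only in rows, so rows that repeat a pose let the fingers close, or fill a call up. It gives the time, the measured TCP pose, the force and the opening at its end, in the units of the state.
- env.read_state(): the state, without advancing time (a new reading comes with each control period).
- env.read_camera(name): name is "scene" or "top"; returns a dict with "img" (420x560x3 uint8, red, green, blue), "depth" (420x560 float32, m along the optical axis (not along the pixel's ray), 0 where there is no reading), "fx", "fy", "cx", "cy" (pixels), "k1" (the pictures are not rectified: a ray, as slopes to the right and down, at radius r is drawn at 1 + k1 r^2 times it, then the intrinsics apply), "view" (4x4, takes a point from world to camera coordinates). Camera axes: x right, y up, looking along -z (the intrinsics and any distortion apply to the point x, -y, -z); pixel columns grow to the right and rows downward; lengths in m; the calibration is good to about 2 mm. A picture is of the moment at which its call begins.
- env.job_done(): hands the job in, once; it reports no verdict.
The state is a dict: "time": time; "joint_positions": joint angles; "qvel": joint speeds; "joint_torque": joint torques, N m; "eef_pos": TCP position; "tcp_rot": TCP orientation; "ft_force": force on the tool from outside, world axes, zero at the start; "moment": the same for the moment, N m; "width": opening from 0.0 (shut) to 1.0 (fully open).
Only numpy, scipy, OpenCV 4.12 (cv2) and the standard library are available. Lean on these libraries where they do the work, as an engineer would, in place of code of your own. Each camera call takes 0.05 s, during which the arm holds its last target.

## Working session

There is one attempt and no reset: what is moved stays moved. The work goes in short steps, Python scripts to look and compute and a tool call to move; the robot and the scene stay as the last step left them, time stands still between calls to the robot, and variables do not carry over. Pictures are saved under pics/ and viewed, and the job is handed in when it is done.

Besides the shell and the picture viewer there is one more tool, called after "Call:" as a command line: name --argument value ..., lists and objects as JSON in quotes. send_rows: Moves the arm, as the interface text tells. Its arguments: {"type":"object","properties":{"plan":{"type":"array","items":{"type":"object","properties":{"tx":{"type":"number"},"ty":{"type":"number"},"tz":{"type":"number"},"roll":{"type":"number"}}}},"fingers":{"type":"number"},"squeeze":{"type":"number"}},"required":["plan"]}

```bash
mkdir -p pics; cat > h.py <<'E'
import numpy as np, cv2
from plant import env
def cam(n):
    c=env.read_camera(n); np.savez('%s.npz'%n,**{k:np.asarray(v) for k,v in c.items()}); return c
def ld(n): 
    d=np.load('%s.npz'%n); return {k:d[k] for k in d.files}
def K(c): return np.array([[c['fx'],0,c['cx']],[0,c['fy'],c['cy']],[0,0,1]],float), np.array([float(c['k1']),0,0,0,0])
def ray(c,u,v):
    k,d=K(c); p=cv2.undistortPoints(np.array([[[u,v]]],float),k,d)[0,0]
    V=np.asarray(c['view'],float); R=V[:3,:3]; o=-R.T@V[:3,3]
    return o,R.T@np.array([p[0],-p[1],-1.0])
def atz(c,u,v,z):
    o,r=ray(c,u,v); return o+r*(z-o[2])/r[2]
def atd(c,u,v):
    o,r=ray(c,u,v); return o+r*float(c['depth'][int(round(v)),int(round(u))])
def proj(c,P):
    k,d=K(c); V=np.asarray(c['view'],float); q=V[:3,:3]@np.asarray(P,float)+V[:3,3]
    q=np.array([q[0],-q[1],-q[2]]); return cv2.projectPoints(q.reshape(1,1,3),np.zeros(3),np.zeros(3),k,d)[0].ravel()
E
python3 - <<'E'
from h import *
for n in('top','scene'):
    c=cam(n); cv2.imwrite('pics/%s0.png'%n,cv2.resize(c['img'][:,:,::-1],(800,600),interpolation=cv2.INTER_CUBIC))
    print(n,c['fx'],c['cx'],c['cy'],c['k1'],c['view'])
print(env.read_state(),env.nose_length)
E
```

```text
top 517.5049096184345 275.5751925471307 211.84416248085373 -0.18759619134260905 [[-0.01846443 -0.99981038  0.00618665 -0.11587408]
 [ 0.9954582  -0.01780537  0.09351969 -0.56052138]
 [-0.0933918   0.00788534  0.99559821 -1.42851501]
 [ 0.          0.          0.          1.        ]]
scene 495.65179082444456 279.37000267579504 204.1863558312831 -0.004721683034548192 [[-0.8174779   0.57568944 -0.01765094  0.52141071]
 [-0.43919067 -0.60323785  0.66574443  0.13088548]
 [ 0.37261433  0.55198349  0.74597104 -1.65896086]
 [ 0.          0.          0.          1.        ]]
{'time': 0.1, 'joint_positions': array([ 1.46009078e+00,  3.59323142e-01,  1.11614008e-02, -2.61956014e-04,
       -1.22409519e+00, -2.88055122e-01]), 'qvel': array([ 4.24913035e-04, -2.92045441e-03,  3.70492923e-03,  1.13340526e-03,
        5.47969224e-05,  1.69405081e-03]), 'joint_torque': array([-1.83691700e-03, -5.84765875e+01,  2.94111514e+01,  6.95463985e+00,
       -3.16365593e-03,  2.58675342e-06]), 'eef_pos': array([0.26197893, 0.62159407, 0.20506545]), 'tcp_rot': array([-5.63093352e-04, -5.53010365e-01,  8.33174044e-01, -4.81078098e-04]), 'ft_force': array([ 0.10967381, -0.22113306, -0.4481141 ]), 'moment': array([-0.01915337, -0.00543193, -0.06794842]), 'width': 0.9990851875682524} 0.011
```

View pics/top0.png

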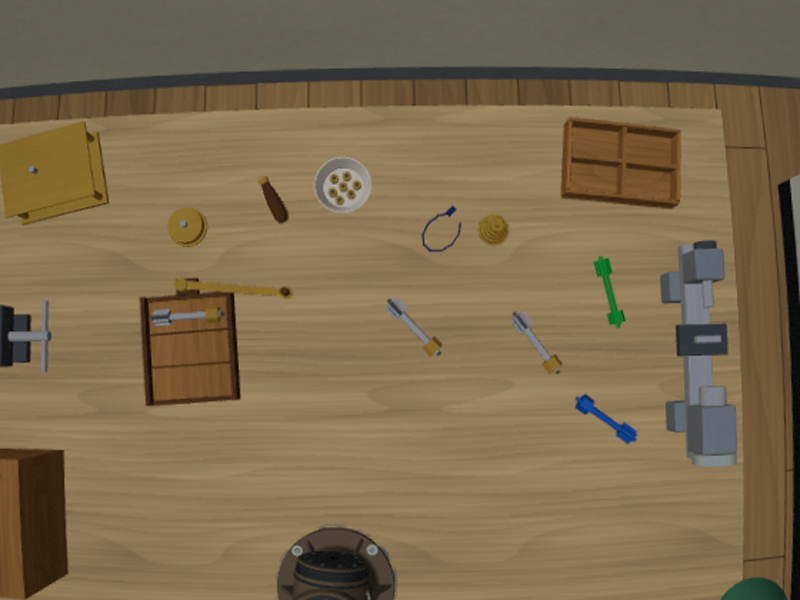

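View pics/scene0.png

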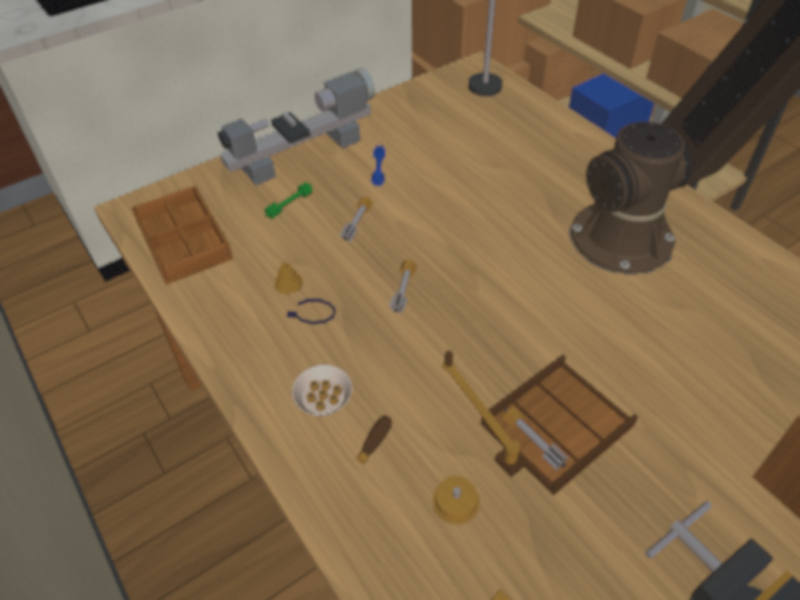

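```bash
python3 - <<'E'
from h import *
c=ld('top'); print(proj(c,[.262,.622,.2])*[800/560,600/420])
im=c['img'][:,:,::-1]
k=lambda r,s,n:cv2.imwrite('pics/'+n,cv2.resize(im[r[0]:r[1],r[2]:r[3]],None,fx=s,fy=s,interpolation=cv2.INTER_CUBIC))
k((190,280,250,410),5,'c1.png')
k((185,295,85,215),5,'c2.png')
E
```

```text
[-11.6425046  462.32450379]
```

View pics/c1.png

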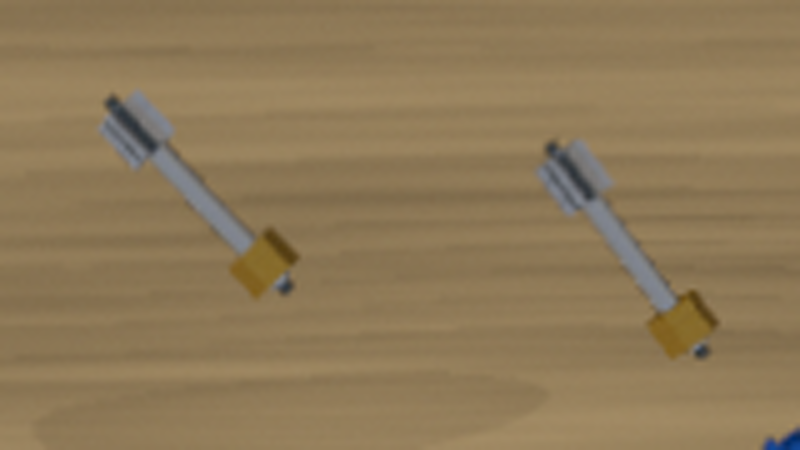

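View pics/c2.png

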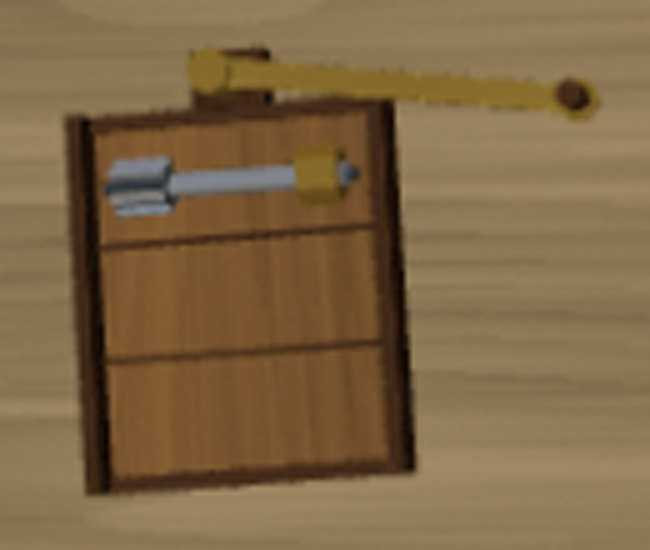

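```bash
cat > m.py <<'E'
from h import *
c=ld('top')
f=lambda p,o,z:atz(c,o[0]+p[0]/5,o[1]+p[1]/5,z)
o1=(250-.4,190-.4);o2=(85-.4,185-.4)
for n,a,b in(('L',(111,103),(286,287)),('R',(552,147),(702,352))):
    P=f(a,o1,.015);Q=f(b,o1,.015);d=P-Q;print(n,P,Q,(P+Q)/2,np.hypot(*d[:2]),np.degrees(np.arctan2(d[1],d[0])))
C=[f(p,o2,z) for p,z in(((66,118),.036),((92,494),.036),((415,470),.036),((390,100),.036))]
for p in C: print(p)
for i in range(4): print(np.linalg.norm(C[i]-C[(i+1)%4]))
print('c',sum(C)/4, 'yaw x', [np.degrees(np.arctan2(*(d[1::-1]))) for d in (C[0]-C[1],C[3]-C[2])],'yaw y',[np.degrees(np.arctan2(*(d[1::-1]))) for d in (C[0]-C[3],C[1]-C[2])])
for a,b in(((100,245),(378,227)),((107,361),(388,342))):
    P=f(a,o2,.018);Q=f(b,o2,.018);d=P-Q;print('rib',P,Q,np.hypot(*d[:2]),np.degrees(np.arctan2(d[1],d[0])))
P=f((105,188),o2,.027);Q=f((357,173),o2,.027);d=P-Q;print('ref',P,Q,(P+Q)/2,np.hypot(*d[:2]),np.degrees(np.arctan2(d[1],d[0])))
kn=f((572,92),o2,.09);hg=f((209,72),o2,.06);print('knob',kn,hg,np.linalg.norm((kn-hg)[:2]))
for p in ((190,190),(200,300),(200,420)): print(atd(c,o2[0]+p[0]/5,o2[1]+p[1]/5))
E
python3 m.py
```

```text
L [ 0.56428606 -0.11551913  0.015     ] [ 0.45821368 -0.21239373  0.015     ] [ 0.51124987 -0.16395643  0.015     ] 0.14365249121596416 42.40506679331761
R [ 0.53464676 -0.36616997  0.015     ] [ 0.41601594 -0.44906964  0.015     ] [ 0.47533135 -0.40761981  0.015     ] 0.14472604734688804 34.94599493023989
[0.5769737 0.3814456 0.036    ]
[0.3632405  0.36503884 0.036     ]
[0.37589442 0.17852671 0.036     ]
[0.58364982 0.19212053 0.036     ]
0.2143619914494096
0.1869408878498974
0.20819965533671533
0.18944273530153022
c [0.47493961 0.27928292 0.036     ] yaw x [np.float64(4.389576044506315), np.float64(3.7436334116786742)] yaw y [np.float64(92.01956913932555), np.float64(93.88128762167527)]
rib [0.50513246 0.36633246 0.018     ] [0.51316312 0.20280994 0.018     ] 0.16371959945585357 92.81155931180298
rib [0.43851897 0.36187415 0.018     ] [0.44778671 0.19720363 0.018     ] 0.1649311134586131 93.22123547079697
ref [0.5372347  0.36066477 0.027     ] [0.54342238 0.21297671 0.027     ] [0.54032854 0.28682074 0.027     ] 0.14781761930859544 92.39911321198392
knob [0.58007684 0.08089621 0.09      ] [0.59868328 0.29027998 0.06      ] 0.2102088569038257
[0.53508015 0.309413   0.0299487 ]
[0.47292783 0.30695424 0.01722131]
[0.40442739 0.30844278 0.0123342 ]
```

```bash
python3 - <<'E'
from h import *
c=ld('scene'); im=c['img'][:,:,::-1].copy()
S=5; big=cv2.resize(im,None,fx=S,fy=S,interpolation=cv2.INTER_CUBIC)
def dot(P,col): 
    p=(proj(c,P)+.5)*S; cv2.circle(big,tuple(int(x) for x in p),4,col,-1)
def ax(m,yaw,z,L=.075):
    y=np.radians(yaw); d=np.array([np.cos(y),np.sin(y)])
    for t in(-L,0,L): dot([*(np.array(m)+t*d),z],(0,0,255))
ax((.5112,-.164),42.4,.015); ax((.4753,-.4076),35,.015)
C=np.array([.4755,.282]);y=np.radians(3.3);R=np.array([[np.cos(y),-np.sin(y)],[np.sin(y),np.cos(y)]])
for a in(-.109,.109):
  for b in(-.093,.093): dot([*(C+R@[a,b]),.036],(0,255,0))
for a in(-.033,.033):
  for b in(-.083,.083): dot([*(C+R@[a,b]),.018],(255,0,255))
for b in (-.075,.075): dot([*(C+R@[.066,b]),.027],(0,255,255))
dot((.580,.081,.09),(0,0,255)); dot((.599,.289,.06),(0,0,255))
cv2.imwrite('pics/s1.png',big[600:1150,1100:1600]); cv2.imwrite('pics/s2.png',big[1200:1790,1500:2260])
E
```

```text
(no output)
```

View pics/s1.png

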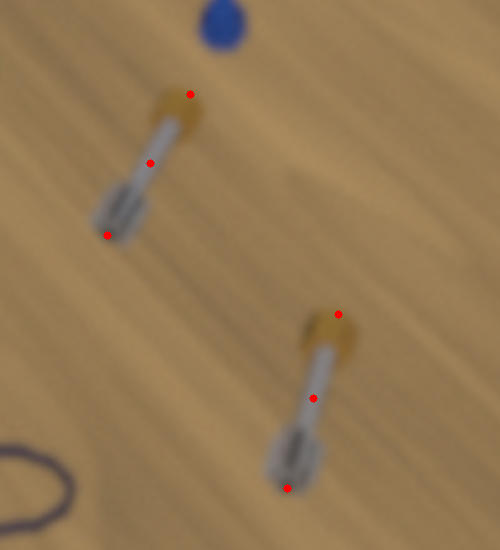

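View pics/s2.png

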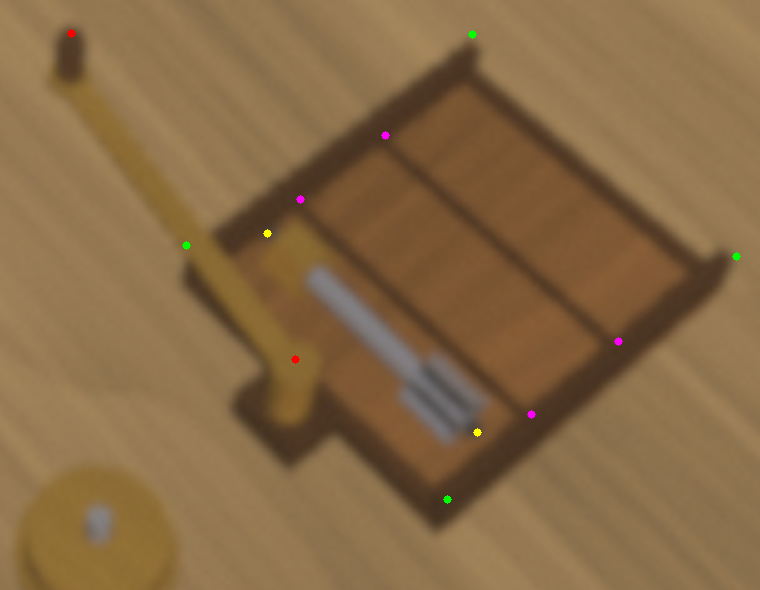

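Call:
send_rows --plan '[{"tx": 0.015, "ty": -0.045, "tz": 0, "roll": -8}, {"tx": 0.03, "ty": -0.09, "tz": 0, "roll": -16}, {"tx": 0.045, "ty": -0.135, "tz": 0, "roll": -24}, {"tx": 0.06, "ty": -0.18, "tz": 0, "roll": -32}, {"tx": 0.075, "ty": -0.225, "tz": 0, "roll": -40}, {"tx": 0.09, "ty": -0.27, "tz": 0, "roll": -48}, {"tx": 0.105, "ty": -0.315, "tz": 0, "roll": -56}, {"tx": 0.12, "ty": -0.36, "tz": 0, "roll": -64}]' --fingers 1 --squeeze 50

```text
time: 0.9
eef_pos: [0.3819, 0.2596, 0.205]
tcp_rot: [-0.001, -0.025, 1.0, -0.0]
ft_force: [0.7, 0.3, 0.3]
width: 0.999
```

Call:
send_rows --plan '[{"tx": 0.014, "ty": -0.047, "tz": 0, "roll": -7}, {"tx": 0.028, "ty": -0.094, "tz": 0, "roll": -14}, {"tx": 0.042, "ty": -0.141, "tz": 0, "roll": -21}, {"tx": 0.056, "ty": -0.188, "tz": -0.01, "roll": -28}, {"tx": 0.07, "ty": -0.235, "tz": -0.02, "roll": -35}, {"tx": 0.084, "ty": -0.28, "tz": -0.03, "roll": -42}, {"tx": 0.1, "ty": -0.325, "tz": -0.04, "roll": -50}, {"tx": 0.113, "ty": -0.37, "tz": -0.05, "roll": -50.5}]'

```text
time: 1.7
eef_pos: [0.4953, -0.1125, 0.1546]
tcp_rot: [-0.001, 0.406, 0.914, 0.0]
ft_force: [1.6, 1.7, 0.8]
width: 1.006
```

Call:
send_rows --plan '[{"tx": 0.008, "ty": -0.027, "tz": -0.02, "roll": 0.3}, {"tx": 0.015, "ty": -0.0525, "tz": -0.04, "roll": 0.3}, {"tx": 0.015, "ty": -0.0525, "tz": -0.07, "roll": 0.3}, {"tx": 0.015, "ty": -0.0525, "tz": -0.09, "roll": 0.3}, {"tx": 0.015, "ty": -0.0525, "tz": -0.11, "roll": 0.3}, {"tx": 0.015, "ty": -0.0525, "tz": -0.12, "roll": 0.3}, {"tx": 0.015, "ty": -0.0525, "tz": -0.13, "roll": 0.3}, {"tx": 0.015, "ty": -0.0525, "tz": -0.14, "roll": 0.3}]'

```text
time: 2.5
eef_pos: [0.5108, -0.1649, 0.0145]
tcp_rot: [-0.0, 0.404, 0.915, 0.001]
ft_force: [-0.1, -0.4, 0.6]
width: 0.999
```

Call:
send_rows --plan '[{"tz": 0}, {"tz": 0}, {"tz": 0}, {"tz": 0}, {"tz": 0}, {"tz": 0}, {"tz": 0}, {"tz": 0}]' --fingers -1 --squeeze 50

```text
schema error: expected keys tx, ty, tz, roll
```

Call:
send_rows --plan '[{"tx": 0, "ty": 0, "tz": 0, "roll": 0}, {"tx": 0, "ty": 0, "tz": 0, "roll": 0}, {"tx": 0, "ty": 0, "tz": 0, "roll": 0}, {"tx": 0, "ty": 0, "tz": 0, "roll": 0}, {"tx": 0, "ty": 0, "tz": 0, "roll": 0}, {"tx": 0, "ty": 0, "tz": 0, "roll": 0}, {"tx": 0, "ty": 0, "tz": 0, "roll": 0}, {"tx": 0, "ty": 0, "tz": 0, "roll": 0}]' --fingers -1 --squeeze 50

```text
time: 3.3
eef_pos: [0.5108, -0.1649, 0.0145]
tcp_rot: [-0.0, 0.404, 0.915, 0.001]
ft_force: [-0.5, 0.2, -1.1]
width: 0.002
```

```bash
python3 - <<'E'
from h import *
print(env.read_state()['width'])
c=cam('scene'); im=c['img'][:,:,::-1]
cv2.imwrite('pics/s3.png',cv2.resize(im[100:240,190:350],None,fx=4.5,fy=4.2,interpolation=cv2.INTER_CUBIC))
c=cam('top'); im=c['img'][:,:,::-1]
cv2.imwrite('pics/t3.png',cv2.resize(im[170:290,240:400],None,fx=5,fy=5,interpolation=cv2.INTER_CUBIC))
E
```

```text
0.0016590646956322153
```

View pics/s3.png

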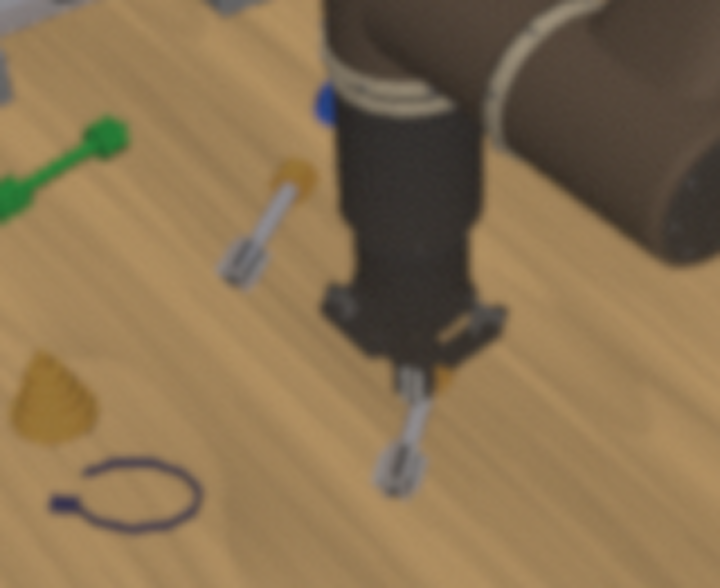

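View pics/t3.png

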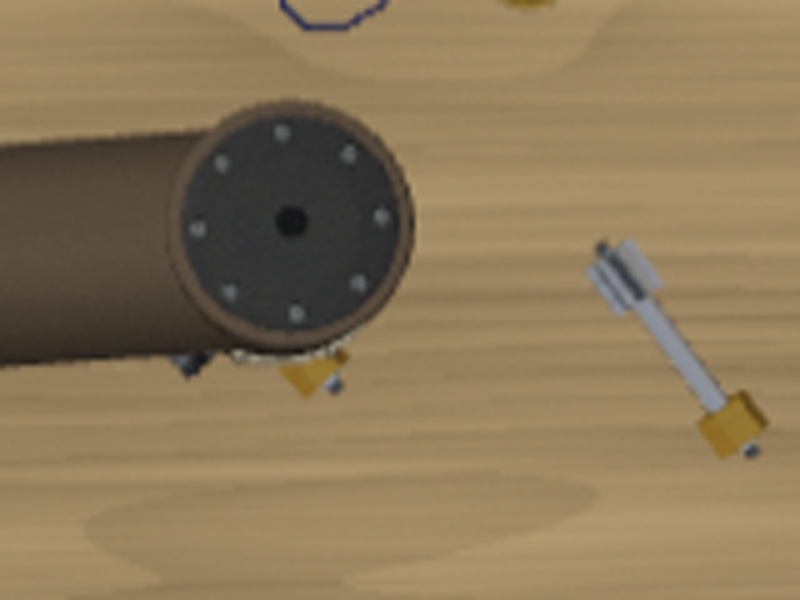

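```bash
python3 - <<'E'
from h import *
c=ld('scene'); s=env.read_state(); print(s['eef_pos'],s['tcp_rot'],s['joint_positions'])
x,y,z=s['eef_pos']
for P in([x,y,z-.011],[x,y,z],[x,y,z+.008],[x,y,z+.06]):
    p=proj(c,P); print(P,p,(p-[190,100]+.5)*[4.5,4.2])
im=c['img'][:,:,::-1]
cv2.imwrite('pics/s4.png',cv2.resize(im[160:230,250:310],None,fx=10,fy=8.5,interpolation=cv2.INTER_CUBIC))
print(np.round(c['depth'][180:215:3,270:300:3],3))
for u,v in((282,188),(282,192),(284,198),(281,210)): print(u,v,atd(c,u,v))
E
```

```text
[ 0.51077467 -0.1648719   0.01445006] [-1.93340077e-04  4.03697379e-01  9.14892415e-01  5.08000642e-04] [ 0.0523416   0.34003837 -0.52413904 -0.00166548 -0.7065065  -0.88218414]
[np.float64(0.5107746711977145), np.float64(-0.1648718953578458), np.float64(0.0034500588968296615)] [282.19919397 201.54051011] [417.14637288 428.57014245]
[np.float64(0.5107746711977145), np.float64(-0.1648718953578458), np.float64(0.014450058896829661)] [282.15204858 199.1830056 ] [416.93421861 418.6686235 ]
[np.float64(0.5107746711977145), np.float64(-0.1648718953578458), np.float64(0.02245005889682966)] [282.11744569 197.45270853] [416.77850562 411.40137582]
[np.float64(0.5107746711977145), np.float64(-0.1648718953578458), np.float64(0.07445005889682965)] [281.88582718 185.87118749] [415.73622229 362.75898745]
[[1.483 1.494 1.47  1.469 1.627 1.456 1.634 1.49  1.463 1.457]
 [1.486 1.49  1.483 1.483 1.468 1.469 1.49  1.47  1.467 1.461]
 [1.611 1.603 1.608 1.491 1.49  1.48  1.484 1.477 1.607 1.603]
 [1.6   1.606 0.    1.498 1.494 1.503 1.567 1.598 1.609 1.594]
 [1.592 1.59  1.59  1.514 1.505 1.512 1.573 1.588 1.591 1.59 ]
 [1.587 1.584 1.579 1.581 1.518 1.553 1.587 1.581 1.573 1.585]
 [1.575 1.575 1.569 1.576 1.544 1.573 1.57  1.574 1.568 1.572]
 [1.565 1.564 1.566 1.56  1.535 1.569 1.563 1.564 1.565 1.565]
 [1.554 1.553 1.56  1.537 1.53  1.562 1.554 1.556 1.551 1.551]
 [1.546 1.543 1.51  1.515 1.514 1.552 1.553 1.557 1.552 1.55 ]
 [1.542 1.537 1.499 1.508 1.514 1.538 1.54  1.54  1.538 1.538]
 [1.537 1.509 1.499 1.494 1.513 1.537 1.53  1.532 1.528 1.534]]
282 188 [ 0.51801539 -0.15396472  0.07881857]
282 192 [ 0.51822271 -0.15408857  0.06123922]
284 198 [ 0.50596695 -0.16157013  0.01974837]
281 210 [ 0.54736754 -0.11896759  0.03030629]
```

View pics/s4.png

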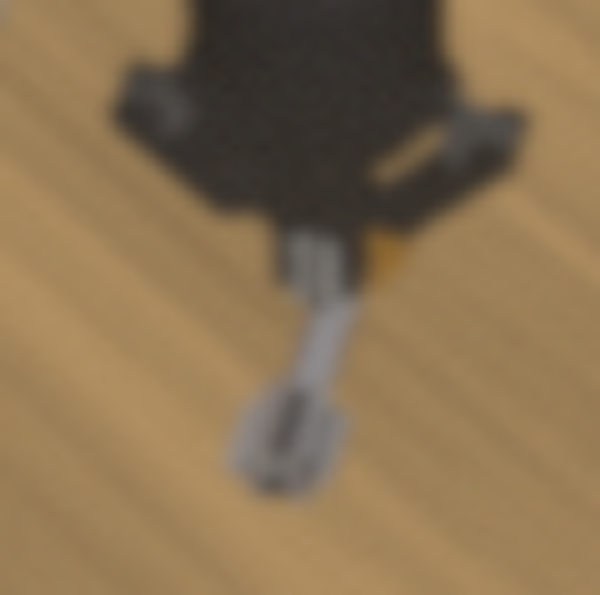

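```bash
python3 - <<'E'
from h import *
c=ld('scene')
for u in(280,282,283):
  for v in range(184,204): print(u,v,np.round(atd(c,u,v),3),c['img'][v,u])
E
```

```text
280 184 [ 0.521 -0.16   0.092] [56 50 44]
280 185 [ 0.522 -0.158  0.091] [56 50 44]
280 186 [ 0.523 -0.157  0.088] [66 61 56]
280 187 [ 0.521 -0.161  0.079] [85 81 76]
280 188 [ 0.522 -0.159  0.076] [104 100  96]
280 189 [ 0.52  -0.162  0.068] [109 105 101]
280 190 [ 0.519 -0.163  0.063] [109 106 101]
280 191 [ 0.523 -0.158  0.066] [109 105 100]
280 192 [ 0.523 -0.158  0.061] [108 105  99]
280 193 [ 0.522 -0.16   0.054] [113 107 101]
280 194 [ 0.522 -0.159  0.051] [119 111 102]
280 195 [ 0.523 -0.159  0.047] [125 113  98]
280 196 [ 0.502 -0.19   0.002] [131 114  93]
280 197 [ 0.503 -0.188 -0.   ] [135 116  95]
280 198 [ 0.507 -0.182  0.002] [136 118 101]
280 199 [ 0.517 -0.168  0.016] [134 120 106]
280 200 [ 0.523 -0.159  0.023] [135 123 113]
280 201 [ 0.523 -0.16   0.018] [136 125 120]
280 202 [ 0.527 -0.153  0.023] [139 130 126]
280 203 [ 0.529 -0.15   0.022] [139 133 131]
282 184 [ 0.516 -0.156  0.093] [56 49 44]
282 185 [ 0.517 -0.155  0.091] [57 50 46]
282 186 [ 0.516 -0.156  0.084] [61 56 51]
282 187 [ 0.519 -0.152  0.086] [74 69 64]
282 188 [ 0.518 -0.154  0.079] [92 88 85]
28
[... 854 characters left out ...]
16 -0.152  0.079] [84 80 75]
283 189 [ 0.515 -0.154  0.073] [99 94 89]
283 190 [ 0.515 -0.153  0.069] [104 100  96]
283 191 [ 0.516 -0.152  0.066] [108 104  99]
283 192 [ 0.515 -0.153  0.06 ] [108 103 100]
283 193 [ 0.514 -0.154  0.054] [112 108 103]
283 194 [ 0.516 -0.152  0.053] [114 111 106]
283 195 [ 0.515 -0.154  0.046] [123 119 117]
283 196 [ 0.517 -0.151  0.045] [132 128 127]
283 197 [ 0.506 -0.167  0.019] [138 134 135]
283 198 [ 0.51  -0.161  0.023] [141 136 136]
283 199 [ 0.511 -0.16   0.019] [141 134 133]
283 200 [ 0.513 -0.157  0.02 ] [141 133 129]
283 201 [ 0.515 -0.154  0.018] [141 131 126]
283 202 [ 0.517 -0.151  0.018] [141 130 120]
283 203 [ 0.518 -0.15   0.015] [142 128 116]
```

Call:
send_rows --plan '[{"tx": 0, "ty": 0, "tz": 0, "roll": 0}, {"tx": 0, "ty": 0, "tz": 0, "roll": 0}, {"tx": 0, "ty": 0, "tz": 0, "roll": 0}, {"tx": 0, "ty": 0, "tz": 0, "roll": 0}, {"tx": 0, "ty": 0, "tz": -0.01, "roll": 0}, {"tx": 0, "ty": 0, "tz": -0.015, "roll": 0}, {"tx": 0, "ty": 0, "tz": -0.02, "roll": 0}, {"tx": 0, "ty": 0, "tz": -0.025, "roll": 0}]' --fingers 1

```text
time: 4.2
eef_pos: [0.5105, -0.1649, -0.0113]
tcp_rot: [-0.001, 0.404, 0.915, 0.0]
ft_force: [0.3, -0.5, -0.6]
width: 0.998
```

```bash
python3 - <<'E'
from h import *
s=env.read_state(); print(s['eef_pos'],s['joint_positions'],s['width'])
c=cam('scene')
im=c['img'][:,:,::-1]
cv2.imwrite('pics/s5.png',cv2.resize(im[150:230,240:320],None,fx=8,fy=7.4,interpolation=cv2.INTER_CUBIC))
E
```

```text
[ 0.5105007  -0.16490367 -0.01131483] [ 0.0523084   0.37894089 -0.54565927 -0.0017907  -0.64684331 -0.88201034] 0.9982257258328258
```

View pics/s5.png

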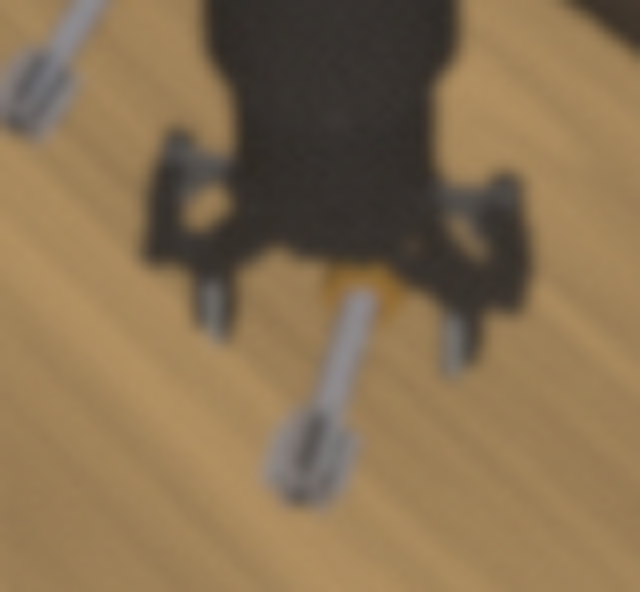

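```bash
python3 - <<'E'
from h import *
c=ld('scene')
for u,vs in((266,range(189,199)),(297,range(193,204))):
  for v in vs: print(u,v,np.round(atd(c,u,v),3),c['img'][v,u])
E
```

```text
266 189 [ 0.55  -0.193  0.061] [102  98  94]
266 190 [ 0.552 -0.191  0.06 ] [105 102  97]
266 191 [ 0.552 -0.191  0.056] [106 103  98]
266 192 [ 0.55  -0.194  0.047] [107 103  98]
266 193 [ 0.552 -0.192  0.045] [111 107  99]
266 194 [ 0.552 -0.192  0.041] [125 115 102]
266 195 [ 0.551 -0.194  0.034] [141 123 103]
266 196 [ 0.553 -0.192  0.032] [157 133 102]
266 197 [ 0.541 -0.21   0.004] [167 138  98]
266 198 [ 0.543 -0.209  0.002] [169 138  95]
297 193 [ 0.487 -0.12   0.067] [88 83 78]
297 194 [ 0.483 -0.125  0.055] [95 91 86]
297 195 [ 0.488 -0.118  0.06 ] [101  96  91]
297 196 [ 0.485 -0.123  0.049] [100  97  91]
297 197 [ 0.485 -0.122  0.046] [102  98  91]
297 198 [ 0.485 -0.123  0.04 ] [107 102  92]
297 199 [ 0.486 -0.12   0.039] [119 108  95]
297 200 [ 0.486 -0.12   0.035] [134 116  94]
297 201 [ 0.485 -0.121  0.028] [143 120  89]
297 202 [ 0.472 -0.139 -0.001] [150 124  86]
297 203 [ 0.477 -0.133  0.003] [154 126  86]
```

Call:
send_rows --plan '[{"tx": 0, "ty": 0, "tz": -0.006, "roll": 0}, {"tx": 0, "ty": 0, "tz": -0.012, "roll": 0}, {"tx": 0, "ty": 0, "tz": -0.012, "roll": 0}, {"tx": 0, "ty": 0, "tz": -0.012, "roll": 0}, {"tx": 0, "ty": 0, "tz": -0.012, "roll": 0}, {"tx": 0, "ty": 0, "tz": -0.012, "roll": 0}, {"tx": 0, "ty": 0, "tz": -0.012, "roll": 0}, {"tx": 0, "ty": 0, "tz": -0.012, "roll": 0}]' --fingers -1 --squeeze 50

```text
time: 5.05
eef_pos: [0.5103, -0.1649, -0.0237]
tcp_rot: [-0.001, 0.404, 0.915, 0.0]
ft_force: [-0.0, -0.5, 1.2]
width: 0.142
```

Call:
send_rows --plan '[{"tx": 0, "ty": 0, "tz": 0, "roll": 0}, {"tx": 0, "ty": 0, "tz": 0.008, "roll": 0}, {"tx": 0, "ty": 0, "tz": 0.025, "roll": 0}, {"tx": 0, "ty": 0, "tz": 0.05, "roll": 0}, {"tx": 0, "ty": 0, "tz": 0.075, "roll": 0}, {"tx": 0, "ty": 0, "tz": 0.1, "roll": 0}, {"tx": 0, "ty": 0, "tz": 0.1, "roll": 0}, {"tx": 0, "ty": 0, "tz": 0.1, "roll": 0}]' --squeeze 70

```text
time: 5.85
eef_pos: [0.51, -0.1647, 0.0765]
tcp_rot: [-0.001, 0.404, 0.915, 0.001]
ft_force: [-1.0, -0.4, -5.0]
width: 0.131
```

```bash
python3 - <<'E'
from h import *
s=env.read_state(); print(s['eef_pos'],s['width'],s['ft_force'],s['moment'])
c=cam('scene')
im=c['img'][:,:,::-1]
cv2.imwrite('pics/s6.png',cv2.resize(im[120:230,230:330],None,fx=6,fy=5.4,interpolation=cv2.INTER_CUBIC))
E
```

```text
[ 0.51000356 -0.16467299  0.07646024] 0.13101723345527036 [-0.95009997 -0.35744281 -4.96229998] [-0.02692429  0.08136554 -0.00636801]
```

View pics/s6.png

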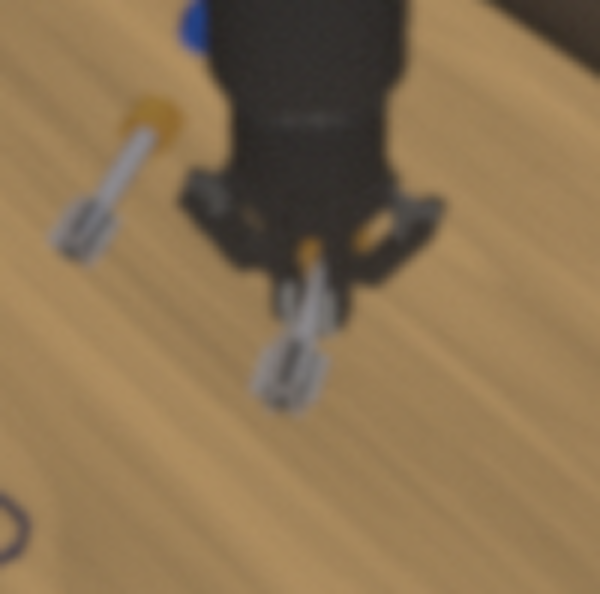

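Call:
send_rows --plan '[{"tx": -0.009, "ty": 0.04, "tz": 0.01, "roll": 5}, {"tx": -0.02, "ty": 0.085, "tz": 0.02, "roll": 11}, {"tx": -0.03, "ty": 0.13, "tz": 0.02, "roll": 17}, {"tx": -0.041, "ty": 0.178, "tz": 0.02, "roll": 24}, {"tx": -0.052, "ty": 0.226, "tz": 0.02, "roll": 31}, {"tx": -0.063, "ty": 0.274, "tz": 0.02, "roll": 38}, {"tx": -0.074, "ty": 0.322, "tz": 0.02, "roll": 45}, {"tx": -0.085, "ty": 0.37, "tz": 0.02, "roll": 51}]'

```text
time: 6.7
eef_pos: [0.4226, 0.2064, 0.0944]
tcp_rot: [-0.002, -0.032, 0.999, -0.001]
ft_force: [1.6, -0.3, -3.7]
width: 0.137
```

Call:
send_rows --plan '[{"tx": -0.006, "ty": 0.03, "tz": 0, "roll": -0.3}, {"tx": -0.01, "ty": 0.055, "tz": 0, "roll": -0.3}, {"tx": -0.0136, "ty": 0.0706, "tz": -0.01, "roll": -0.3}, {"tx": -0.0136, "ty": 0.0706, "tz": -0.03, "roll": -0.3}, {"tx": -0.0136, "ty": 0.0706, "tz": -0.05, "roll": -0.3}, {"tx": -0.0136, "ty": 0.0706, "tz": -0.06, "roll": -0.3}, {"tx": -0.0136, "ty": 0.0706, "tz": -0.064, "roll": -0.3}, {"tx": -0.0136, "ty": 0.0706, "tz": -0.064, "roll": -0.3}]'

```text
time: 7.5
eef_pos: [0.4089, 0.2763, 0.0297]
tcp_rot: [-0.003, -0.029, 1.0, -0.002]
ft_force: [-0.2, 0.1, -3.3]
width: 0.138
```

```bash
python3 - <<'E'
from h import *
s=env.read_state(); print(s['eef_pos'],s['width'],s['ft_force'],s['moment'])
c=cam('scene')
im=c['img'][:,:,::-1]
cv2.imwrite('pics/s7.png',cv2.resize(im[220:370,290:460],None,fx=4.5,fy=4,interpolation=cv2.INTER_CUBIC))
E
```

```text
[0.40891922 0.27628527 0.029738  ] 0.13761558574980948 [-0.15756453  0.07416486 -3.28793248] [ 0.0278401  -0.04580873 -0.01749398]
```

View pics/s7.png

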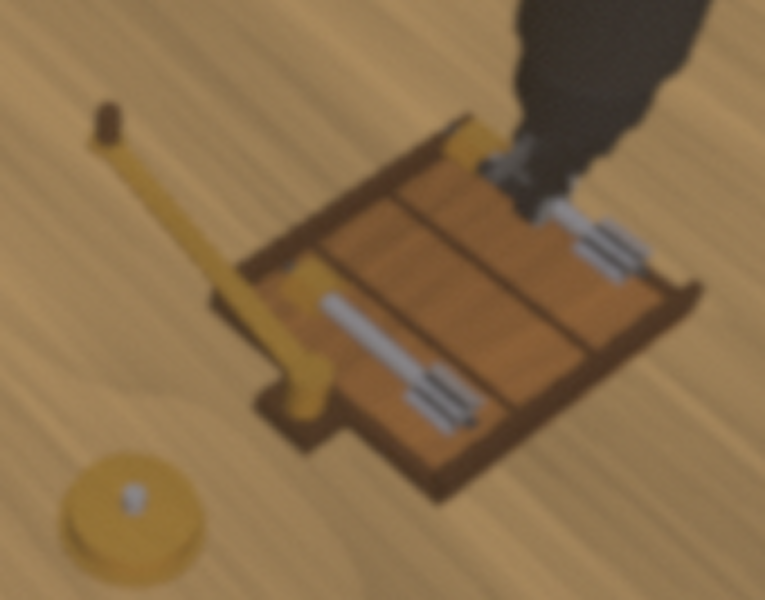

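Call:
send_rows --plan '[{"tx": 0, "ty": 0.001, "tz": -0.01, "roll": 0}, {"tx": 0, "ty": 0.001, "tz": -0.02, "roll": 0}, {"tx": 0, "ty": 0.001, "tz": -0.025, "roll": 0}, {"tx": 0, "ty": 0.001, "tz": -0.03, "roll": 0}, {"tx": 0, "ty": 0.001, "tz": -0.034, "roll": 0}, {"tx": 0, "ty": 0.001, "tz": -0.037, "roll": 0}, {"tx": 0, "ty": 0.001, "tz": -0.039, "roll": 0}, {"tx": 0, "ty": 0.001, "tz": -0.04, "roll": 0}]'

```text
time: 8.35
eef_pos: [0.4092, 0.2778, -0.0097]
tcp_rot: [-0.002, -0.029, 1.0, -0.001]
ft_force: [0.2, -0.2, -4.1]
width: 0.136
```

Call:
send_rows --plan '[{"tx": 0, "ty": 0, "tz": -0.0005, "roll": 0}, {"tx": 0, "ty": 0, "tz": -0.001, "roll": 0}, {"tx": 0, "ty": 0, "tz": -0.0015, "roll": 0}, {"tx": 0, "ty": 0, "tz": -0.002, "roll": 0}, {"tx": 0, "ty": 0, "tz": -0.0025, "roll": 0}, {"tx": 0, "ty": 0, "tz": -0.0025, "roll": 0}, {"tx": 0, "ty": 0, "tz": -0.0025, "roll": 0}, {"tx": 0, "ty": 0, "tz": -0.0025, "roll": 0}]'

```text
time: 9.15
eef_pos: [0.4094, 0.278, -0.0117]
tcp_rot: [-0.002, -0.029, 1.0, -0.001]
ft_force: [-2.3, -0.8, 6.4]
width: 0.136
```

Contact (force turned up by ~10 N). Release with a small opening and then rise.

Call:
send_rows --plan '[{"tx": 0, "ty": 0, "tz": 0.0005, "roll": 0}, {"tx": 0, "ty": 0, "tz": 0.0005, "roll": 0}, {"tx": 0, "ty": 0, "tz": 0.0005, "roll": 0}, {"tx": 0, "ty": 0, "tz": 0.0005, "roll": 0}, {"tx": 0, "ty": 0, "tz": 0.0005, "roll": 0}, {"tx": 0, "ty": 0, "tz": 0.0005, "roll": 0}, {"tx": 0, "ty": 0, "tz": 0.0005, "roll": 0}, {"tx": 0, "ty": 0, "tz": 0.0005, "roll": 0}]' --fingers -0.4

```text
time: 9.95
eef_pos: [0.4094, 0.2779, -0.0112]
tcp_rot: [-0.002, -0.029, 1.0, -0.001]
ft_force: [-0.2, -0.3, -0.2]
width: 0.3
```

Call:
send_rows --plan '[{"tx": 0, "ty": 0, "tz": 0.015, "roll": 0}, {"tx": 0, "ty": 0, "tz": 0.04, "roll": 0}, {"tx": 0, "ty": 0, "tz": 0.08, "roll": 0}, {"tx": 0, "ty": 0, "tz": 0.12, "roll": 0}, {"tx": 0.015, "ty": -0.045, "tz": 0.12, "roll": 0}, {"tx": 0.03, "ty": -0.09, "tz": 0.12, "roll": -7}, {"tx": 0.045, "ty": -0.135, "tz": 0.12, "roll": -14}, {"tx": 0.06, "ty": -0.18, "tz": 0.12, "roll": -21}]'

```text
time: 10.75
eef_pos: [0.4696, 0.0964, 0.1092]
tcp_rot: [-0.002, 0.156, 0.988, -0.0]
ft_force: [2.0, 0.3, -0.1]
width: 0.297
```

```bash
python3 - <<'E'
from h import *
c=cam('top')
im=c['img'][:,:,::-1]
cv2.imwrite('pics/t8.png',cv2.resize(im[185:295,85:215],None,fx=5,fy=5,interpolation=cv2.INTER_CUBIC))
E
```

```text
(no output)
```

View pics/t8.png

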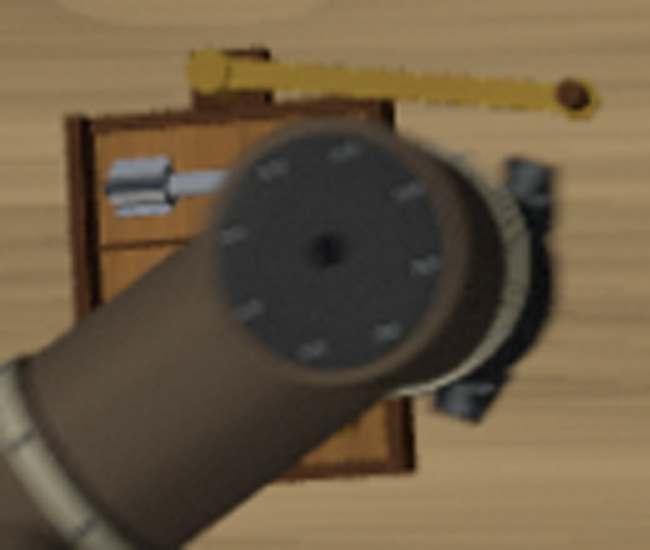

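Call:
send_rows --plan '[{"tx": 0, "ty": -0.048, "tz": 0, "roll": -5}, {"tx": 0.001, "ty": -0.096, "tz": 0, "roll": -10}, {"tx": 0.001, "ty": -0.144, "tz": 0, "roll": -15}, {"tx": 0.002, "ty": -0.192, "tz": 0, "roll": -20}, {"tx": 0.003, "ty": -0.24, "tz": 0, "roll": -25}, {"tx": 0.004, "ty": -0.288, "tz": 0, "roll": -30}, {"tx": 0.005, "ty": -0.336, "tz": 0, "roll": -35}, {"tx": 0.005, "ty": -0.384, "tz": 0, "roll": -37}]' --fingers 1

```text
time: 11.6
eef_pos: [0.4748, -0.2947, 0.1088]
tcp_rot: [-0.003, 0.467, 0.884, -0.0]
ft_force: [1.5, -0.1, -0.1]
width: 0.997
```

```bash
python3 - <<'E'
from h import *
c=cam('top')
im=c['img'][:,:,::-1]
cv2.imwrite('pics/t9.png',cv2.resize(im[185:295,85:215],None,fx=5,fy=5,interpolation=cv2.INTER_CUBIC))
print(env.read_state()['eef_pos'])
E
```

```text
[ 0.4746631  -0.30019001  0.10855869]
```

View pics/t9.png

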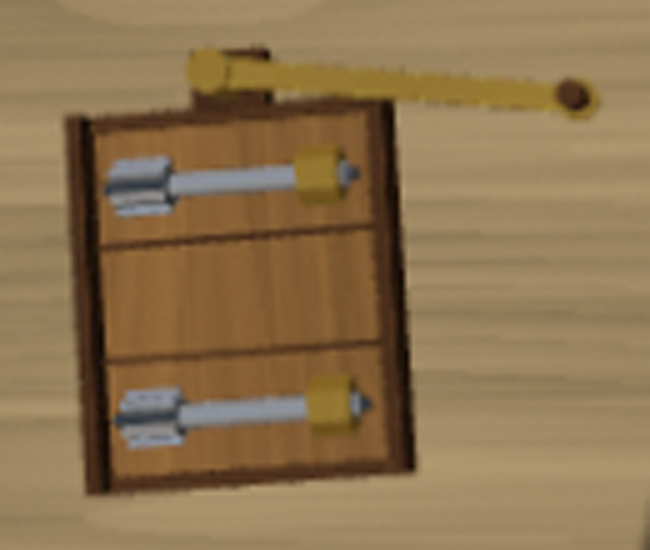

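Call:
send_rows --plan '[{"tx": 0, "ty": -0.045, "tz": 0, "roll": 0.7}, {"tx": 0, "ty": -0.09, "tz": 0, "roll": 0.7}, {"tx": 0, "ty": -0.107, "tz": -0.02, "roll": 0.7}, {"tx": 0, "ty": -0.107, "tz": -0.05, "roll": 0.7}, {"tx": 0, "ty": -0.107, "tz": -0.08, "roll": 0.7}, {"tx": 0, "ty": -0.107, "tz": -0.1, "roll": 0.7}, {"tx": 0, "ty": -0.107, "tz": -0.105, "roll": 0.7}, {"tx": 0, "ty": -0.107, "tz": -0.108, "roll": 0.7}]'

```text
time: 12.45
eef_pos: [0.4746, -0.4071, 0.0002]
tcp_rot: [-0.003, 0.463, 0.886, -0.001]
ft_force: [0.8, 0.8, 0.3]
width: 1.003
```

```bash
python3 - <<'E'
from h import *
s=env.read_state(); print(s['eef_pos'],s['width'])
c=cam('scene')
im=c['img'][:,:,::-1]
cv2.imwrite('pics/s10.png',cv2.resize(im[90:200,190:310],None,fx=6,fy=5.4,interpolation=cv2.INTER_CUBIC))
E
```

```text
[ 4.74573789e-01 -4.07129941e-01  2.21200858e-04] 1.0029366750164745
```

View pics/s10.png

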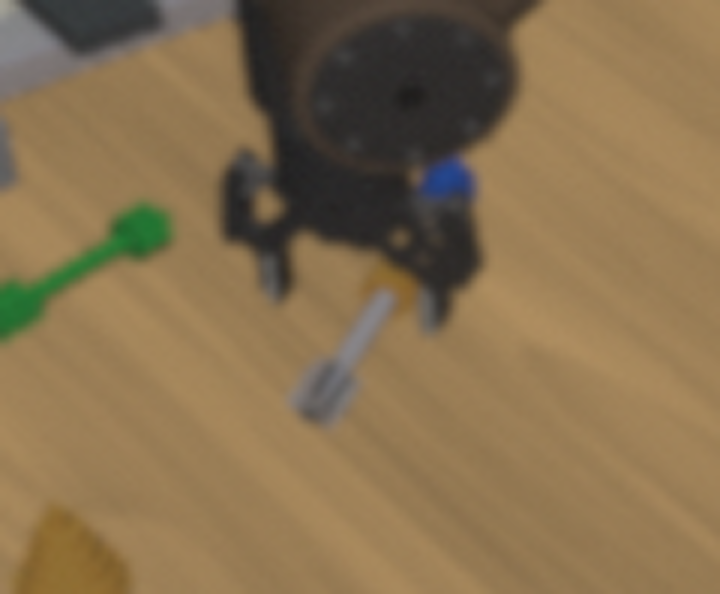

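Call:
send_rows --plan '[{"tx": 0, "ty": 0, "tz": -0.01, "roll": 0}, {"tx": 0, "ty": 0, "tz": -0.018, "roll": 0}, {"tx": 0, "ty": 0, "tz": -0.024, "roll": 0}, {"tx": 0, "ty": 0, "tz": -0.024, "roll": 0}, {"tx": 0, "ty": 0, "tz": -0.024, "roll": 0}, {"tx": 0, "ty": 0, "tz": -0.024, "roll": 0}, {"tx": 0, "ty": 0, "tz": -0.024, "roll": 0}, {"tx": 0, "ty": 0, "tz": -0.024, "roll": 0}]'

```text
time: 13.3
eef_pos: [0.4751, -0.4073, -0.0232]
tcp_rot: [-0.002, 0.463, 0.886, -0.001]
ft_force: [0.3, -0.4, -0.5]
width: 0.999
```

Call:
send_rows --plan '[{"tx": 0, "ty": 0, "tz": 0, "roll": 0}, {"tx": 0, "ty": 0, "tz": 0, "roll": 0}, {"tx": 0, "ty": 0, "tz": 0, "roll": 0}, {"tx": 0, "ty": 0, "tz": 0, "roll": 0}, {"tx": 0, "ty": 0, "tz": 0, "roll": 0}, {"tx": 0, "ty": 0, "tz": 0, "roll": 0}, {"tx": 0, "ty": 0, "tz": 0, "roll": 0}, {"tx": 0, "ty": 0, "tz": 0, "roll": 0}]' --fingers -1 --squeeze 70

```text
time: 14.1
eef_pos: [0.4752, -0.4074, -0.023]
tcp_rot: [-0.002, 0.463, 0.886, -0.001]
ft_force: [-0.2, -0.7, 2.7]
width: 0.137
```

Call:
send_rows --plan '[{"tx": 0, "ty": 0, "tz": 0.01, "roll": 0}, {"tx": 0, "ty": 0, "tz": 0.03, "roll": 0}, {"tx": 0, "ty": 0, "tz": 0.06, "roll": 0}, {"tx": 0, "ty": 0, "tz": 0.09, "roll": 0}, {"tx": 0, "ty": 0.02, "tz": 0.115, "roll": 0}, {"tx": 0, "ty": 0.05, "tz": 0.12, "roll": 4}, {"tx": 0, "ty": 0.09, "tz": 0.12, "roll": 8}, {"tx": 0, "ty": 0.135, "tz": 0.12, "roll": 12}]'

```text
time: 14.9
eef_pos: [0.4745, -0.2714, 0.0972]
tcp_rot: [-0.002, 0.367, 0.93, -0.001]
ft_force: [1.8, 0.9, -4.1]
width: 0.137
```

Call:
send_rows --plan '[{"tx": -0.004, "ty": 0.045, "tz": 0, "roll": 6}, {"tx": -0.008, "ty": 0.09, "tz": 0, "roll": 12}, {"tx": -0.01, "ty": 0.135, "tz": 0, "roll": 18}, {"tx": -0.01, "ty": 0.182, "tz": 0, "roll": 24}, {"tx": -0.01, "ty": 0.229, "tz": 0, "roll": 30}, {"tx": -0.01, "ty": 0.276, "tz": 0, "roll": 36}, {"tx": -0.01, "ty": 0.322, "tz": 0, "roll": 42}, {"tx": -0.01, "ty": 0.368, "tz": 0, "roll": 46}]'

```text
time: 15.7
eef_pos: [0.4636, 0.0984, 0.0975]
tcp_rot: [-0.002, -0.028, 1.0, -0.002]
ft_force: [1.3, -0.2, -4.6]
width: 0.135
```

Call:
send_rows --plan '[{"tx": 0.004, "ty": 0.045, "tz": 0, "roll": 0}, {"tx": 0.007, "ty": 0.09, "tz": 0, "roll": 0}, {"tx": 0.01, "ty": 0.135, "tz": 0, "roll": 0}, {"tx": 0.012, "ty": 0.17, "tz": 0, "roll": 0}, {"tx": 0.012, "ty": 0.1836, "tz": -0.01, "roll": 0}, {"tx": 0.012, "ty": 0.1836, "tz": -0.035, "roll": 0}, {"tx": 0.012, "ty": 0.1836, "tz": -0.055, "roll": 0}, {"tx": 0.012, "ty": 0.1836, "tz": -0.067, "roll": 0}]'

```text
time: 16.5
eef_pos: [0.4741, 0.2806, 0.0286]
tcp_rot: [-0.003, -0.027, 1.0, -0.003]
ft_force: [-0.5, -0.4, -3.8]
width: 0.134
```

```bash
python3 - <<'E'
from h import *
s=env.read_state(); print(s['eef_pos'],s['width'],s['ft_force'],s['moment'])
c=cam('scene')
im=c['img'][:,:,::-1]
cv2.imwrite('pics/s11.png',cv2.resize(im[220:370,290:460],None,fx=4.5,fy=4,interpolation=cv2.INTER_CUBIC))
E
```

```text
[0.47413402 0.28057791 0.02861198] 0.13418657398599054 [-0.48391021 -0.38614414 -3.80393604] [0.0047696 0.0292946 0.0128322]
```

View pics/s11.png

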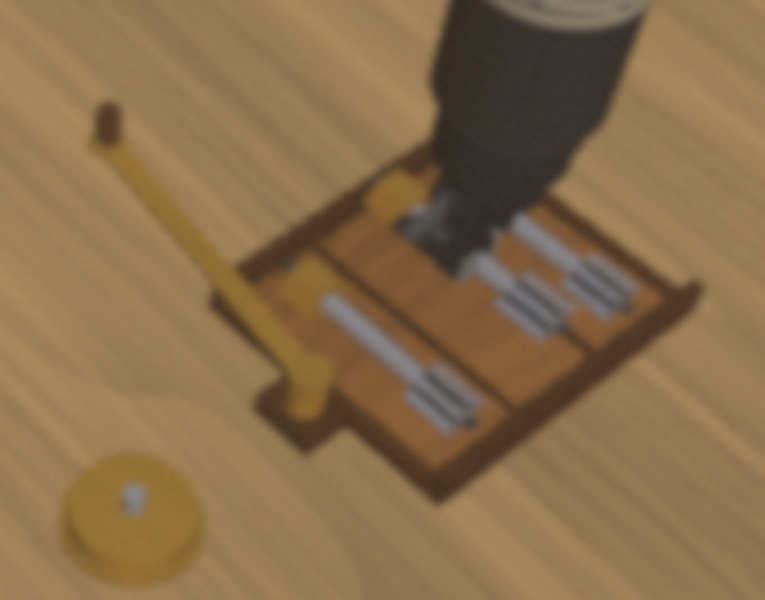

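Call:
send_rows --plan '[{"tx": 0.001, "ty": 0.001, "tz": -0.01, "roll": 0}, {"tx": 0.001, "ty": 0.001, "tz": -0.02, "roll": 0}, {"tx": 0.001, "ty": 0.001, "tz": -0.026, "roll": 0}, {"tx": 0.001, "ty": 0.001, "tz": -0.031, "roll": 0}, {"tx": 0.001, "ty": 0.001, "tz": -0.034, "roll": 0}, {"tx": 0.001, "ty": 0.001, "tz": -0.036, "roll": 0}, {"tx": 0.001, "ty": 0.001, "tz": -0.037, "roll": 0}, {"tx": 0.001, "ty": 0.001, "tz": -0.038, "roll": 0}]'

```text
time: 17.35
eef_pos: [0.475, 0.2813, -0.0104]
tcp_rot: [-0.003, -0.027, 1.0, -0.003]
ft_force: [0.3, -0.2, -3.1]
width: 0.135
```

Call:
send_rows --plan '[{"tx": 0, "ty": 0, "tz": -0.0005, "roll": 0}, {"tx": 0, "ty": 0, "tz": -0.001, "roll": 0}, {"tx": 0, "ty": 0, "tz": -0.0015, "roll": 0}, {"tx": 0, "ty": 0, "tz": -0.002, "roll": 0}, {"tx": 0, "ty": 0, "tz": -0.002, "roll": 0}, {"tx": 0, "ty": 0, "tz": -0.002, "roll": 0}, {"tx": 0, "ty": 0, "tz": -0.002, "roll": 0}, {"tx": 0, "ty": 0, "tz": -0.002, "roll": 0}]'

```text
time: 18.15
eef_pos: [0.4751, 0.2814, -0.0111]
tcp_rot: [-0.003, -0.027, 1.0, -0.003]
ft_force: [-4.4, -2.0, 10.3]
width: 0.13
```

Contact. Release, then rise and move off toward the gate knob's outer side.

Call:
send_rows --plan '[{"tx": 0, "ty": 0, "tz": 0.0005, "roll": 0}, {"tx": 0, "ty": 0, "tz": 0.0005, "roll": 0}, {"tx": 0, "ty": 0, "tz": 0.0005, "roll": 0}, {"tx": 0, "ty": 0, "tz": 0.0005, "roll": 0}, {"tx": 0, "ty": 0, "tz": 0.0005, "roll": 0}, {"tx": 0, "ty": 0, "tz": 0.0005, "roll": 0}, {"tx": 0, "ty": 0, "tz": 0.0005, "roll": 0}, {"tx": 0, "ty": 0, "tz": 0.0005, "roll": 0}]' --fingers -0.4

```text
time: 18.95
eef_pos: [0.4751, 0.2814, -0.0107]
tcp_rot: [-0.003, -0.027, 1.0, -0.003]
ft_force: [0.4, -0.6, 0.1]
width: 0.306
```

Call:
send_rows --plan '[{"tx": 0, "ty": 0, "tz": 0.015, "roll": 0}, {"tx": 0, "ty": 0, "tz": 0.04, "roll": 0}, {"tx": 0, "ty": 0, "tz": 0.08, "roll": 0}, {"tx": 0, "ty": 0, "tz": 0.12, "roll": 0}, {"tx": 0.01, "ty": -0.045, "tz": 0.14, "roll": 0}, {"tx": 0.02, "ty": -0.09, "tz": 0.14, "roll": 0}, {"tx": 0.03, "ty": -0.135, "tz": 0.14, "roll": 0}, {"tx": 0.04, "ty": -0.18, "tz": 0.14, "roll": 0}]'

```text
time: 19.75
eef_pos: [0.5152, 0.1, 0.1298]
tcp_rot: [-0.003, -0.028, 1.0, -0.003]
ft_force: [1.7, 0.8, 0.2]
width: 0.299
```

```bash
python3 - <<'E'
from h import *
c=cam('top')
im=c['img'][:,:,::-1]
cv2.imwrite('pics/t12.png',cv2.resize(im[185:295,85:215],None,fx=5,fy=5,interpolation=cv2.INTER_CUBIC))
c=cam('scene')
im=c['img'][:,:,::-1]
cv2.imwrite('pics/s12.png',cv2.resize(im[220:370,290:460],None,fx=4.5,fy=4,interpolation=cv2.INTER_CUBIC))
E
```

```text
(no output)
```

View pics/t12.png

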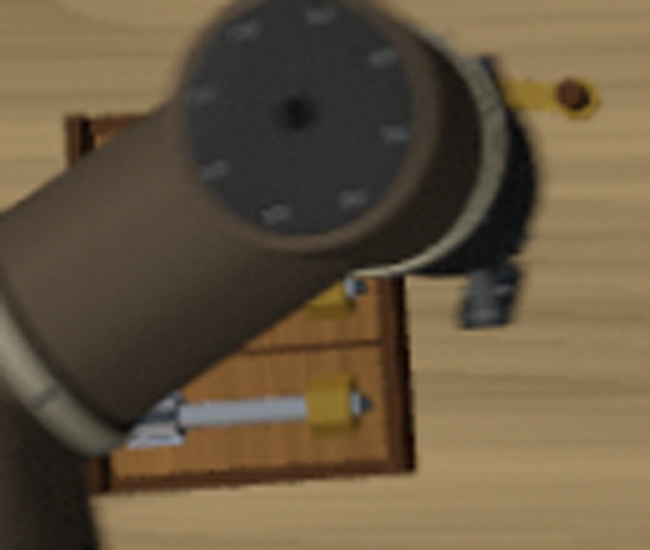

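View pics/s12.png

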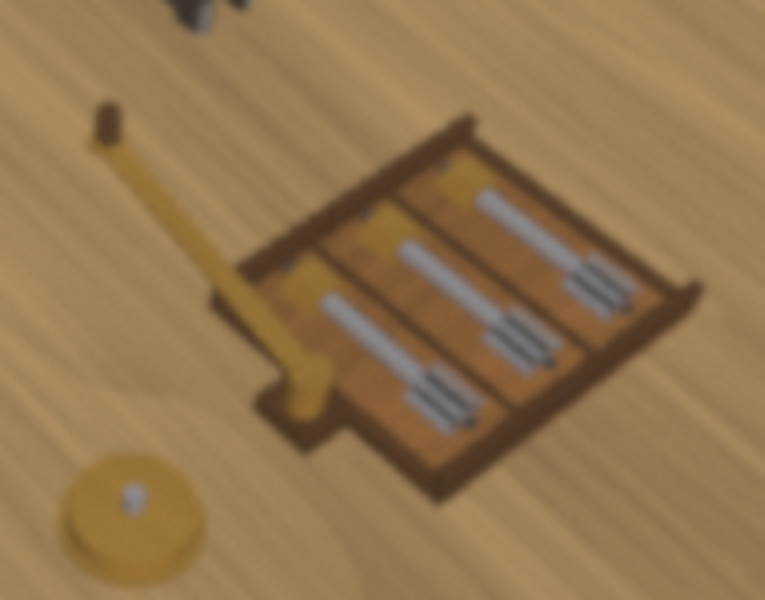

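Call:
send_rows --plan '[{"tx": 0.035, "ty": -0.01, "tz": 0, "roll": -4}, {"tx": 0.065, "ty": -0.019, "tz": 0, "roll": -8}, {"tx": 0.065, "ty": -0.019, "tz": 0, "roll": -8}, {"tx": 0.065, "ty": -0.019, "tz": -0.02, "roll": -8}, {"tx": 0.065, "ty": -0.019, "tz": -0.045, "roll": -8}, {"tx": 0.065, "ty": -0.019, "tz": -0.07, "roll": -8}, {"tx": 0.065, "ty": -0.019, "tz": -0.085, "roll": -8}, {"tx": 0.065, "ty": -0.019, "tz": -0.093, "roll": -8}]' --fingers 0 --squeeze 20

```text
time: 20.65
eef_pos: [0.5788, 0.0782, 0.0348]
tcp_rot: [-0.005, 0.044, 0.999, -0.004]
ft_force: [-0.0, -0.5, 1.1]
width: 0.503
```

Call:
send_rows --plan '[{"tx": 0, "ty": 0, "tz": 0, "roll": 0}, {"tx": 0, "ty": 0, "tz": 0, "roll": 0}, {"tx": 0, "ty": 0, "tz": 0, "roll": 0}, {"tx": 0, "ty": 0, "tz": 0, "roll": 0}, {"tx": 0, "ty": 0, "tz": 0, "roll": 0}, {"tx": 0, "ty": 0, "tz": 0, "roll": 0}, {"tx": 0, "ty": 0, "tz": 0, "roll": 0}, {"tx": 0, "ty": 0, "tz": 0, "roll": 0}]' --fingers -0.45

```text
time: 21.45
eef_pos: [0.5788, 0.0782, 0.0348]
tcp_rot: [-0.005, 0.044, 0.999, -0.004]
ft_force: [-0.5, 0.4, -0.8]
width: 0.275
```

```bash
python3 - <<'E'
from h import *
c=cam('scene')
im=c['img'][:,:,::-1]
cv2.imwrite('pics/s13.png',cv2.resize(im[190:340,260:430],None,fx=4.5,fy=4,interpolation=cv2.INTER_CUBIC))
# arc plan
H=np.array([.599,.2895]);r=.209
s=env.read_state(); p=s['eef_pos'][:2]; print(s['eef_pos'],s['tcp_rot'])
for g in range(82,-5,-6):
    a=np.radians(183.3+g); q=H+r*np.array([np.cos(a),np.sin(a)]); print(g,np.round(q,3),np.round(q-p,3))
E
```

```text
[0.57883726 0.07817309 0.03480561] [-0.00459379  0.04434789  0.99899907 -0.00360814]
82 [0.582 0.081] [0.003 0.003]
76 [0.56  0.084] [-0.019  0.006]
70 [0.539 0.089] [-0.04   0.011]
64 [0.518 0.097] [-0.06   0.019]
58 [0.499 0.106] [-0.08   0.028]
52 [0.48  0.118] [-0.099  0.039]
46 [0.463 0.131] [-0.116  0.053]
40 [0.447 0.146] [-0.132  0.068]
34 [0.433 0.163] [-0.146  0.085]
28 [0.42  0.181] [-0.158  0.103]
22 [0.41 0.2 ] [-0.169  0.122]
16 [0.402 0.22 ] [-0.177  0.142]
10 [0.396 0.241] [-0.183  0.163]
4 [0.392 0.263] [-0.187  0.185]
-2 [0.39  0.285] [-0.189  0.207]
```

View pics/s13.png

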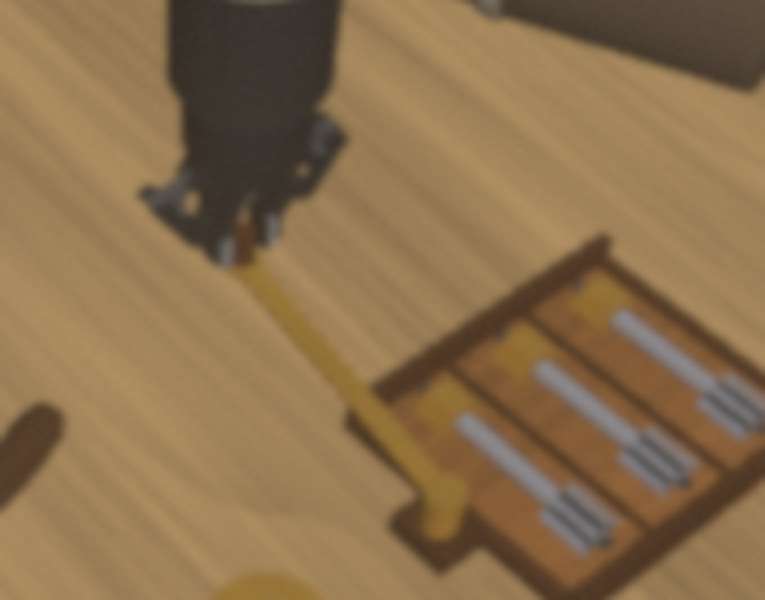

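Call:
send_rows --plan '[{"tx": -0.019, "ty": 0.005, "tz": 0, "roll": -4}, {"tx": -0.04, "ty": 0.011, "tz": 0, "roll": -10}, {"tx": -0.06, "ty": 0.019, "tz": 0, "roll": -16}, {"tx": -0.08, "ty": 0.028, "tz": 0, "roll": -22}, {"tx": -0.099, "ty": 0.039, "tz": 0, "roll": -28}, {"tx": -0.116, "ty": 0.053, "tz": 0, "roll": -34}, {"tx": -0.132, "ty": 0.068, "tz": 0, "roll": -40}, {"tx": -0.146, "ty": 0.085, "tz": 0, "roll": -46}]'

```text
time: 22.3
eef_pos: [0.432, 0.1634, 0.0349]
tcp_rot: [-0.006, 0.433, 0.901, -0.001]
ft_force: [-0.1, 0.2, 0.4]
width: 0.275
```

Call:
send_rows --plan '[{"tx": -0.012, "ty": 0.018, "tz": 0, "roll": -7}, {"tx": -0.022, "ty": 0.037, "tz": 0, "roll": -13}, {"tx": -0.03, "ty": 0.057, "tz": 0, "roll": -19}, {"tx": -0.034, "ty": 0.07, "tz": 0, "roll": -23}, {"tx": -0.036, "ty": 0.08, "tz": 0, "roll": -26}, {"tx": -0.038, "ty": 0.09, "tz": 0, "roll": -29}, {"tx": -0.04, "ty": 0.1, "tz": 0, "roll": -32}, {"tx": -0.041, "ty": 0.107, "tz": 0, "roll": -34}]'

```text
time: 23.1
eef_pos: [0.3909, 0.271, 0.0349]
tcp_rot: [-0.006, 0.678, 0.735, 0.0]
ft_force: [0.5, -1.4, 0.3]
width: 0.275
```

Call:
send_rows --plan '[{"tx": -0.001, "ty": 0.004, "tz": 0, "roll": -1}, {"tx": -0.001, "ty": 0.007, "tz": 0, "roll": -1}, {"tx": -0.001, "ty": 0.01, "tz": 0, "roll": -1}, {"tx": -0.001, "ty": 0.012, "tz": 0, "roll": -1}, {"tx": -0.001, "ty": 0.014, "tz": 0, "roll": -1}, {"tx": -0.001, "ty": 0.015, "tz": 0, "roll": -1}, {"tx": -0.001, "ty": 0.015, "tz": 0, "roll": -1}, {"tx": -0.001, "ty": 0.015, "tz": 0, "roll": -1}]'

```text
time: 23.9
eef_pos: [0.3896, 0.2822, 0.0347]
tcp_rot: [-0.004, 0.685, 0.729, -0.002]
ft_force: [5.6, -13.1, 5.9]
width: 0.277
```

Call:
send_rows --plan '[{"tx": 0, "ty": -0.002, "tz": 0, "roll": 0}, {"tx": 0, "ty": -0.004, "tz": 0, "roll": 0}, {"tx": 0, "ty": -0.004, "tz": 0, "roll": 0}, {"tx": 0, "ty": -0.004, "tz": 0.02, "roll": 0}, {"tx": 0, "ty": -0.004, "tz": 0.05, "roll": 0}, {"tx": 0, "ty": -0.004, "tz": 0.09, "roll": 0}, {"tx": 0.02, "ty": -0.04, "tz": 0.12, "roll": 0}, {"tx": 0.04, "ty": -0.08, "tz": 0.12, "roll": 0}]'

```text
time: 24.7
eef_pos: [0.4321, 0.2047, 0.1594]
tcp_rot: [-0.004, 0.683, 0.73, 0.002]
ft_force: [0.8, -0.1, -0.5]
width: 0.277
```

Call:
send_rows --plan '[{"tx": 0.01, "ty": -0.045, "tz": 0, "roll": 0}, {"tx": 0.02, "ty": -0.09, "tz": 0, "roll": 0}, {"tx": 0.03, "ty": -0.135, "tz": 0, "roll": 0}, {"tx": 0.04, "ty": -0.18, "tz": 0, "roll": 0}, {"tx": 0.05, "ty": -0.225, "tz": 0, "roll": 0}, {"tx": 0.06, "ty": -0.27, "tz": 0, "roll": 0}, {"tx": 0.07, "ty": -0.315, "tz": 0, "roll": 0}, {"tx": 0.07, "ty": -0.35, "tz": 0, "roll": 0}]'

```text
time: 25.5
eef_pos: [0.5032, -0.1475, 0.1593]
tcp_rot: [-0.004, 0.683, 0.73, 0.002]
ft_force: [0.4, 0.0, 0.1]
width: 0.27
```

```bash
python3 - <<'E'
from h import *
c=cam('top')
im=c['img'][:,:,::-1]
cv2.imwrite('pics/t14.png',cv2.resize(im[185:295,85:215],None,fx=5,fy=5,interpolation=cv2.INTER_CUBIC))
c=cam('scene')
cv2.imwrite('pics/s14.png',cv2.resize(c['img'][:,:,::-1],(800,600)))
E
```

```text
(no output)
```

View pics/t14.png

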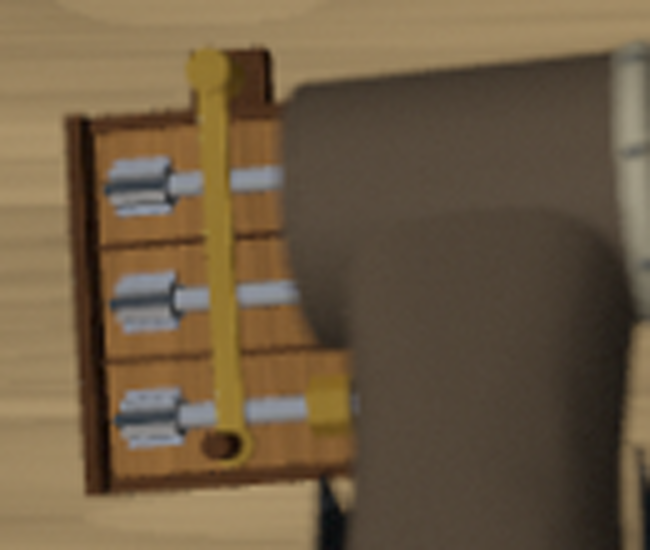

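View pics/s14.png

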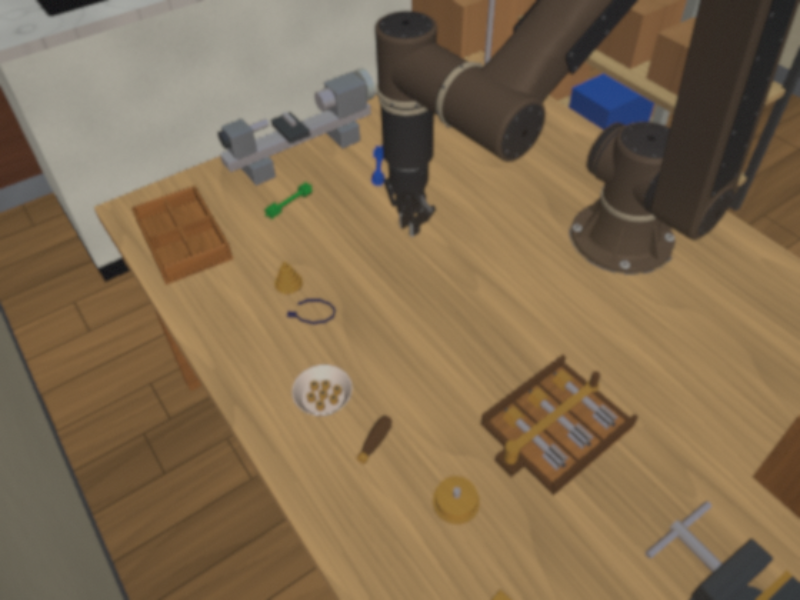

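```bash
python3 - <<'E'
from h import *
c=ld('top');o=(84.6,184.6)
f=lambda p,z:atz(c,o[0]+p[0]/5,o[1]+p[1]/5,z)
d=f((235,444),.056)-f((209,70),.062);print(np.degrees(np.arctan2(d[1],d[0])),np.hypot(*d[:2]))
k=f((221,444),.09);d=k-f((209,70),.062);print(k,np.degrees(np.arctan2(d[1],d[0])))
for a,b in(((105,188),(357,173)),((111,303),(366,288)),((117,419),(370,405))):
    P=f(a,.027);Q=f(b,.027);e=P-Q;print((P+Q)/2,np.degrees(np.arctan2(e[1],e[0])))
E
```

```text
-176.19156759076242 0.2084552603759568
[0.39234484 0.27432064 0.09      ] -175.7494741914523
[0.54032854 0.28682074 0.027     ] 92.39911321198392
[0.47482518 0.2822165  0.027     ] 92.61262807147052
[0.40886601 0.27941002 0.027     ] 92.67761988521723
```

```bash
python3 -c "
from plant import env
print(abs(env.read_state()['qvel']).max()); print(env.job_done())"
```

```text
0.07117143924609295
the job is handed in; nothing more can be done
None
```

I laid both loose arbors in the empty lanes with their pinions on the +y side, like the third arbor. I then swung the gate to its stop, let go, moved the arm clear and handed the job in at about 25.6 s. The hand-in gives no verdict.

**Last checks (top camera, before handing in):**

| Check | Measured |
|---|---|
| A in lane -66 | centre at (0.409, 0.279), within about 2 mm of the lane centre I estimated |
| B in lane 0 | centre at (0.475, 0.282), within about 1 mm of the lane centre I estimated |
| Arbor directions | A at 92.7° and B at 92.6°, against about 93° for the lanes |
| Third arbor | not visibly moved |
| Gate | about 0.01–0.03 rad from shut; I felt the stop at about 13 N before letting go |
| Bystanders and look-alikes | not visibly moved in the scene picture |

The fingertips touched nothing at the end, and the opening reading showed the gripper was empty.

**What disagreed:**
- **Height reading:** the reported tool height disagreed with the depth camera. The fingertips stood about 39 mm higher than the tool position and nose length implied. Because of this, my first grasp on A closed above the shaft without disturbing it. I corrected the height from the depth image and used the same correction afterwards, and the contact forces when setting down agreed with it.
- **Scene camera:** the third arbor's ends looked a few pixels off along its axis in the scene picture, so I relied on the top camera.
- **Arm still settling:** the largest joint speed was 0.07 rad/s when I handed in, with the arm away from everything.

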